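# Roll the long optics post onto the gauge line

## Robot

A 7-joint arm with a two-finger parallel gripper is mounted at the origin on the work surface. World frame = base frame: x ahead of the robot, y to its left, z up, the work surface at z = 0. Lengths are in m, angles in rad, forces in N, time in s.
With the tool pointing down it reaches from about 0.35 to 0.9 m from the base axis. Payload 8.1 kg.
Tool frame: the origin (TCP) lies at the centre of the arm's flange, where the gripper is bolted on; the fingertips stand 178 mm ahead of it and the grasp point (between the pads) lies 159 mm ahead of it; z points along the fingers, y is the direction in which the jaws open and shut (so a half turn about z gives the same grasp; the last joint's range is limited). The gripper opens to 92 mm and grips with 3 to 60 N. Pads are 19 mm wide; open, the fingers measure 130 mm over their backs; the gripper's body (75 mm by 190 mm) begins 47 mm behind the grasp point.
Start: joints at [-1.318, 0.434, 0.025, 1.573, -0.012, 1.134, -0.075], TCP at [0.218, 0.586, 0.405] pointing down, gripper open.
Joint ranges: [-2.62, 2.62], [-0.44, 2.09], [-1.27, 1.32], [0.08, 2.57], [-1.32, 4.46], [0.12, 2], [-2.74, 2.74]. Speed limits (rad/s): [2.22, 2.22, 3.01, 3.01, 3.14, 3.14, 3.14].

## Interface

Orientations are given as a rotation vector (axis times angle).
In Python, from cell import arm gives the robot as it stands. The module is installed in compiled form; this text tells all that it offers.
- The arm moves only by the tool move_arm, never from a script. Its argument "steps" is a list of rows, each a list of 4 numbers: the shift along the tool's x, y, z in mm, then the turn about the tool's z in rad. In form: [[x, y, z, twist], ...]. A call has 1 to 20 rows; each row is the pose to reach, as a shift and turn from the pose commanded when the call began, along the tool's axes at that moment; what a row does not reach only later rows make up. A row lasts 1/8 s, in which the tool goes at most 62.5 mm and 10.7 degrees, less where a joint would pass 70% of its speed; a pose out of reach is approached as far as the arm can. A call with a gripper value outside its range is refused whole. "grip" is the finger opening in mm, from 0 to 91.8, set as the call begins (left out, the last holds). The fingers move at their own pace and stop on an object; "grip_force" is the grip in N (left out, the last holds). Time passes only in rows, so rows that repeat a pose let the fingers close. It gives the time, the measured TCP pose, the force and the opening at its end, in the units of the state.
- arm.observe(): the state, without advancing time (a new reading comes with each control period).
- arm.get_image(name): name is "scene" or "top"; returns the picture (420x560x3 uint8, red, green, blue); there is no depth.
- arm.camera_info(name): a dict with "mtx" (3x3 intrinsics, pixels), "pose" (4x4, takes a point from camera to world coordinates). Camera axes: x right, y down, z forward; pixel columns grow to the right and rows downward; lengths in m; the calibration is good to about 2 mm. A picture is of the moment at which its call begins. camera_info takes no time and is no camera call.
- arm.sign_off(): hands the job in, once; it reports no verdict.
The state is a dict: "clock": time; "joints": joint angles; "dq": joint speeds; "joint_efforts": joint torques, N m; "position": TCP position; "ee_rot": TCP orientation; "force": force on the tool from outside, world axes, zero at the start; "ft_torque": the same for the moment, N m; "width": opening from 0.0 (shut) to 1.0 (fully open).
Only numpy, scipy, OpenCV 4.12 (cv2) and the standard library are available. Lean on these libraries where they do the work, as an engineer would, in place of code of your own. Each camera call takes 0.05 s, during which the arm holds its last target.

## Task

Two steel posts lie on the black plate, one on each side of the scribed white line. With the fingertips on its top, push the longer post sideways so that it rolls, not skids, over onto the white line, and leave it lying still, centred over the line and along it, between the two gauge blocks. Do not grasp or lift anything, and leave the short post and the other things where they are.

Things in the scene. Friction and masses are not known exactly. Their poses are not given: they have to be found in the camera images.
- line_mid (a point): Middle of the white line on top of the fixed black plate (340 x 420 mm, top 12 mm above the table). Line 188 x 3 mm along this point's x axis; y across it, z up. A fixed aluminium gauge block (30 mm along the line, 40 mm across, 32 mm high above the plate) stands at each end of the line, its inner face 100 mm from the middle.
- long_post: Long post: solid steel cylinder, diameter 30 mm, length 130 mm, 0.5 to 0.9 kg, lying loose on the plate 62 to 85 mm to one side of the line, within 4 degrees of parallel to it. Origin on its axis, half-way along, 15 mm above the plate; x along the axis, z up at the start (turns as it rolls). It stays where it is left. A fingertip on its top goes twice as far as its centre: use several short strokes.
- short_post: Centre of the short post, to be left alone: same steel and diameter (30 mm), only 75 mm long, lying 62 to 85 mm from the line on the other side from the long post; the point is on its axis, half-way along, x along the axis. Which side each post is on varies.
- mirror_mount: Bystander standing near a corner of the plate: small square black mirror mount on a short steel post with a round foot 38 mm wide, 72 mm high in all; origin at the centre of its underside.
- lens_jar: Bystander standing near a corner of the plate: low round white jar with black lid, 42 mm wide, 32 mm high; origin at the centre of its underside.
- driver: Bystander lying near an edge of the plate: screwdriver 150 mm long, grey handle, x along its length; origin on its underside.
Things that resemble listed ones, but are neither listed nor needed, are in the scene too. What is shaped like the long_post but green, red or yellow is not meant.

How it is judged:
On the way:
1. the long post has rolled over by nearly half a turn (angle between long_post's own z axis and vertical above 2.4 rad), for 0.05 s.
At the end, for the whole second after the job is handed in: The long post lies still on the plate, its middle within 5 mm of the line sideways and 30 mm of the line's middle lengthwise, its axis within 0.1 rad (6 degrees) of the line; the short post and the other things are within 15 mm of where they started (y of long_post in the frame of line_mid between -0.005 and 0.005 m and x of long_post in the frame of line_mid between -0.03 and 0.03 m and z of long_post in the frame of line_mid between 0.012 and 0.018 m and angle between the x axis of long_post and the x axis of line_mid, either way round below 0.1 rad and distance of each of short_post, mirror_mount, lens_jar, driver from where it was at the start of the episode below 0.015 m and linear speed of long_post below 0.01 m/s); the robot touches nothing.
It fails at once if the long post is lifted or carried (its centre rises more than 6 mm) (z of long_post in the frame of line_mid above 0.021 m).
It fails at once if the long post skids: it has come 50 mm or so without turning over with the travel (distance of long_post from where it was at the start of the episode between 0.044 and 0.05 m and angle between long_post's own z axis and vertical below 1.9 rad).
It fails at once if the short post or another bystander is moved more than 15 mm (distance of any of short_post, mirror_mount, lens_jar, driver from where it was at the start of the episode above 0.015 m).
It also fails if it takes over 54 s, if anything falls off the work surface, if the arm or the gripper's body presses on something with over 40 N, if the wrist force passes 120 N, or if a joint passes its speed limit or range.

## Working session

There is one attempt and no reset: what is moved stays moved. The work goes in short steps, Python scripts to look and compute and a tool call to move; the robot and the scene stay as the last step left them, time stands still between calls to the robot, and variables do not carry over. Pictures are saved under pics/ and viewed, and the job is handed in when it is done.

Besides the shell and the picture viewer there is one more tool, called after "Call:" in YAML: its name, and indented under it one key for each argument. move_arm: Moves the arm, as the interface text tells. Its arguments: {"type":"object","properties":{"steps":{"type":"array"},"grip":{"type":"number"},"grip_force":{"type":"number"}},"required":["steps"]}

```bash
mkdir -p pics; python3 - <<'E'
from cell import arm
import cv2,numpy as np
np.set_printoptions(precision=4,suppress=True)
s=arm.observe();print(s)
for n in("scene","top"):
    cv2.imwrite(f"pics/{n}0.png",arm.get_image(n)[:,:,::-1]);i=arm.camera_info(n);print(i)
E
```

```text
{'clock': 0.0, 'joints': array([-1.3176,  0.4352,  0.025 ,  1.5741, -0.0116,  1.134 , -0.0751]), 'dq': array([-0.0017,  0.0013,  0.0013, -0.0003,  0.0002,  0.0015, -0.0009]), 'joint_efforts': array([ -0.    , -66.7849,   0.985 , -31.4475,  -0.0605,   0.0426,
         0.0002]), 'position': array([0.2176, 0.5856, 0.404 ]), 'ee_rot': array([-0.556 , -3.0919,  0.0024]), 'force': array([-1.0433,  0.1663, -0.2111]), 'ft_torque': array([ 0.0047, -0.0298,  0.0054]), 'width': 1.0018521160047402}
{'mtx': array([[492.7645,   0.    , 274.895 ],
       [  0.    , 492.7645, 210.7579],
       [  0.    ,   0.    ,   1.    ]]), 'pose': array([[-0.1582,  0.8423, -0.5153,  1.0863],
       [ 0.9873,  0.1411, -0.0725,  0.0429],
       [ 0.0117, -0.5202, -0.8539,  0.9949],
       [ 0.    ,  0.    ,  0.    ,  1.    ]])}
{'mtx': array([[462.2044,   0.    , 271.0035],
       [  0.    , 462.2044, 217.9671],
       [  0.    ,   0.    ,   1.    ]]), 'pose': array([[-0.0102, -0.9862,  0.1654,  0.3302],
       [-0.9999,  0.0087, -0.0098, -0.0067],
       [ 0.0082, -0.1654, -0.9862,  1.0858],
       [ 0.    ,  0.    ,  0.    ,  1.    ]])}
```

View pics/scene0.png

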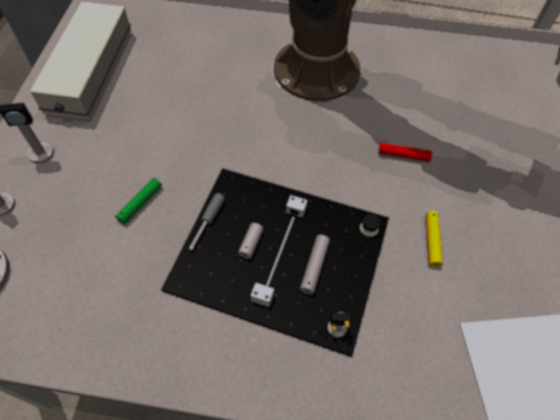

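View pics/top0.png

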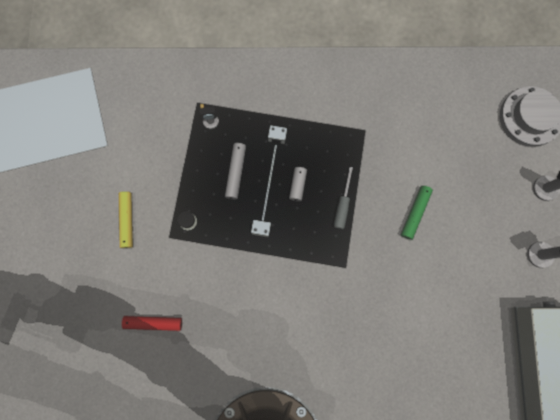

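The scene view shows the line running from (294,218) to (269,287), the long post at (315,264) and the short post at (251,240). In the top view they are: line (275,146)–(264,220), long post (235,171), short post (298,184). Next I'll look closer.

```bash
python3 - <<'E'
import cv2,numpy as np
a=cv2.imread('pics/top0.png')[95:275,160:375];b=cv2.imread('pics/scene0.png')[165:350,160:395]
cv2.imwrite('pics/c_top.png',cv2.resize(a,None,fx=3.3,fy=3.3,interpolation=2))
cv2.imwrite('pics/c_scene.png',cv2.resize(b,None,fx=3.2,fy=3.2,interpolation=2))
E
```

```text
(no output)
```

View pics/c_top.png

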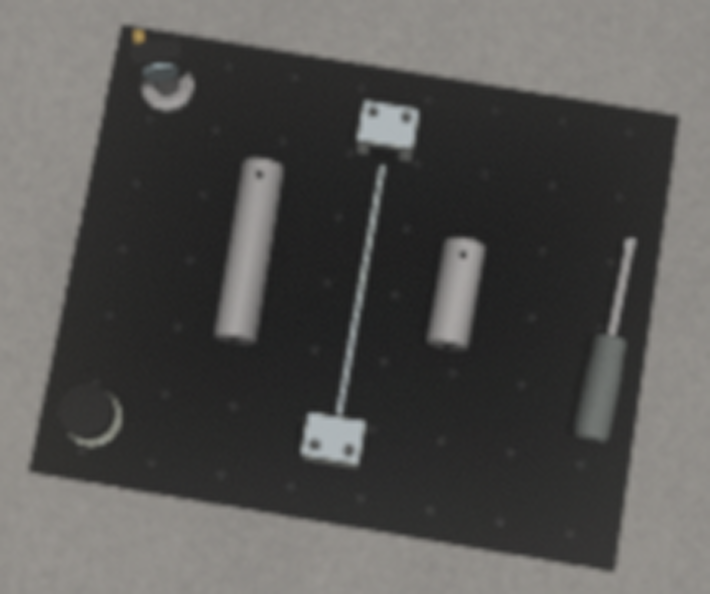

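View pics/c_scene.png

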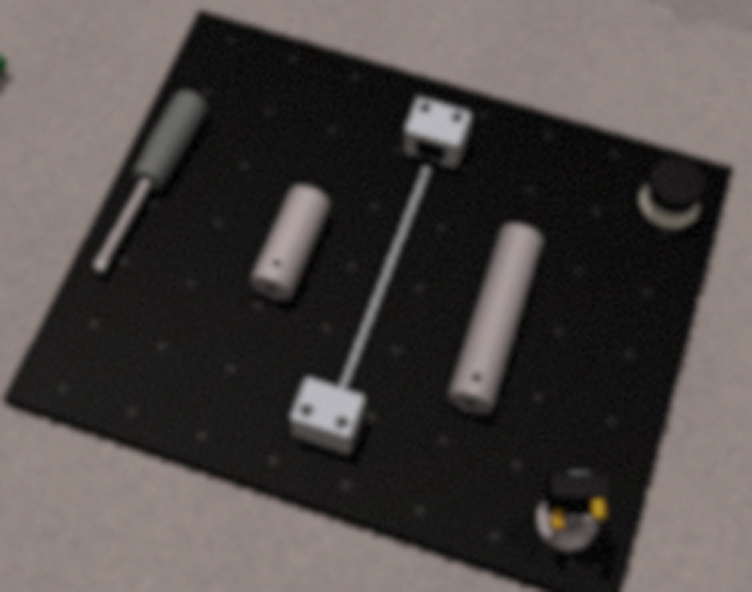

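```bash
cat > h.py <<'E'
from cell import arm
import cv2,numpy as np
from scipy.optimize import minimize,least_squares
np.set_printoptions(precision=4,suppress=True)
V=("scene","top")
INFO={n:arm.camera_info(n) for n in V}
def proj(n,P):
    i=INFO[n];T=np.linalg.inv(i['pose']);p=np.atleast_2d(P)@T[:3,:3].T+T[:3,3]
    q=p@i['mtx'].T;return q[:,:2]/q[:,2:]
def bp(n,uv,z):
    i=INFO[n];d=np.linalg.inv(i['mtx'])@np.array([uv[0],uv[1],1.]);d=i['pose'][:3,:3]@d;o=i['pose'][:3,3]
    return o+d*(z-o[2])/d[2]
def tri(uvs):
    A=[];b=[]
    for n,uv in uvs.items():
        i=INFO[n];d=i['pose'][:3,:3]@np.linalg.inv(i['mtx'])@np.array([uv[0],uv[1],1.]);d/=np.linalg.norm(d)
        M=np.eye(3)-np.outer(d,d);A.append(M);b.append(M@i['pose'][:3,3])
    A=np.vstack(A);b=np.hstack(b);return np.linalg.lstsq(A,b,rcond=None)[0]
def comps(img,thr=95):
    g=cv2.cvtColor(img,cv2.COLOR_RGB2GRAY)
    return g,(g>thr).astype(np.uint8)
def mask_at(img,uv,thr=75):
    g=cv2.cvtColor(img,cv2.COLOR_RGB2GRAY);_,l=cv2.connectedComponents((g>thr).astype(np.uint8),connectivity=4)
    u,v=np.round(uv).astype(int);return (l==l[v,u])&(l[v,u]>0)
def hull(n,x,y,z,yaw,L,r=.015):
    t=np.linspace(0,2*np.pi,32,endpoint=False);c,s=np.cos(yaw),np.sin(yaw)
    P=[[x+e*c-r*np.cos(a)*s,y+e*s+r*np.cos(a)*c,z+r*np.sin(a)] for e in(-L/2,L/2) for a in t]
    return cv2.convexHull(proj(n,P).astype(np.float32))[:,0]
def soft(h,shape=(420,560)):
    m=np.zeros(shape,np.uint8);cv2.fillConvexPoly(m,np.round(h*256).astype(np.int32),255,cv2.LINE_AA,8);return m/255.
def fitpost(imgs,seeds,x0,L):
    ms={n:mask_at(imgs[n],seeds[n]) for n in imgs}
    def cost(p,ns):
        return sum(np.abs(soft(hull(n,p[0],p[1],p[2],p[3],L))-ms[n]).sum()/ms[n].sum() for n in ns)
    S=np.array([[0,0,0,0]]+[list(r) for r in np.diag([.01,.01,.008,.1])])+np.r_[x0]
    r=minimize(cost,x0,args=(list(imgs),),method='Nelder-Mead',options=dict(initial_simplex=S,xatol=1e-5,fatol=1e-5,maxiter=800))
    return r.x,r.fun,{n:int(ms[n].sum()) for n in ms}
E
cat > m1.py <<'E'
from h import *
imgs={n:cv2.imread(f'pics/{n}0.png')[:,:,::-1].copy() for n in V}
LS={'scene':((294,218),(269,287)),'top':((275,146),(264,220))}
# line: bright centroid across, sampled along
W={}
for n in V:
    g=cv2.cvtColor(imgs[n],cv2.COLOR_RGB2GRAY).astype(np.float32)
    a,b=map(np.array,LS[n]);d=(b-a)/np.linalg.norm(b-a);nn=np.array([-d[1],d[0]]);pts=[]
    for t in np.linspace(8,np.linalg.norm(b-a)-8,40):
        o=np.arange(-5,5.01,.25);q=a+d*t+o[:,None]*nn
        v=cv2.remap(g,q[:,0].astype(np.float32)[None],q[:,1].astype(np.float32)[None],1)[0]
        w=np.clip(v-60,0,None)
        if w.sum()>20: pts.append(a+d*t+nn*(o*w).sum()/w.sum())
    pw=np.array([bp(n,p,.012)[:2] for p in pts])
    vx,vy,cx,cy=cv2.fitLine(pw.astype(np.float32),2,0,.01,.01).ravel();W[n]=(vx,vy,cx,cy)
    print(n,'line yaw',np.arctan2(vy,vx),'y at x=.47',cy+(.47-cx)*vy/vx,'resid',np.std((pw-[cx,cy])@[-vy,vx]))
# short
for nm,L,sd in(('long',.13,{'scene':(315,262),'top':(235,172)}),('short',.075,{'scene':(251,240),'top':(298,184)})):
    p0=tri({n:sd[n] for n in V});print(nm,'tri',p0)
    for ns in (V,V[:1],V[1:]):
        x0=[p0[0],p0[1],.03,-.1]
        im={n:imgs[n] for n in ns}
        r=fitpost(im,sd,x0,L);print(nm,ns,*r)
E
python3 m1.py
```

```text
scene line yaw -0.17769566 y at x=.47 0.009358688 resid 0.00010911123914036138
top line yaw -0.17770527 y at x=.47 0.009646768 resid 0.00016511370038293068
long tri [0.6177 0.0667 0.03  ]
long ('scene', 'top') [ 0.6203  0.0668  0.027  -0.1605] 0.4488989899637284 {'scene': 731, 'top': 678}
long ('scene',) [ 0.567   0.0693 -0.0724 -0.1582] 0.09090957860572411 {'scene': 731}
long ('top',) [ 0.6442  0.0712 -0.0474 -0.1627] 0.09169414078315692 {'top': 678}
short tri [ 0.5875 -0.0803  0.0297]
short ('scene', 'top') [ 0.5877 -0.0811  0.0282 -0.2227] 0.569153912147936 {'scene': 405, 'top': 397}
short ('scene',) [ 0.504  -0.1002 -0.1229 -0.2079] 0.07558460421205519 {'scene': 405}
short ('top',) [ 0.6177 -0.0894 -0.0821 -0.2002] 0.08769694275695164 {'top': 397}
```

```bash
cat > m2.py <<'E'
from h import *
import h,sys
imgs={n:cv2.imread(f'pics/{n}0.png')[:,:,::-1].copy() for n in V}
g={n:cv2.cvtColor(imgs[n],cv2.COLOR_RGB2GRAY) for n in V}
print('profile top',g['top'][172,222:250]);print('scene',g['scene'][262,300:332])
for thr in (45,55,65,75):
  for nm,L,sd,x0 in(('long',.13,{'scene':(315,262),'top':(235,172)},[.619,.067,-.16]),('short',.075,{'scene':(251,240),'top':(298,184)},[.587,-.081,-.2])):
    for ns in (V,V[:1],V[1:]):
        ms={n:mask_at(imgs[n],sd[n],thr) for n in ns}
        f=lambda p:sum(np.abs(soft(hull(n,p[0],p[1],.027,p[2],L))-ms[n]).sum()/ms[n].sum() for n in ns)
        S=np.array([[0,0,0],[.01,0,0],[0,.01,0],[0,0,.1]])+x0
        r=minimize(f,x0,method='Nelder-Mead',options=dict(initial_simplex=S,xatol=1e-5,fatol=1e-5))
        print(thr,nm,ns,r.x,round(r.fun,3))
for uv in LS if 'LS' in globals() else [(n,u) for n,us in {'scene':((294,218),(269,287)),'top':((275,146),(264,220))}.items() for u in us]:
    print(uv,bp(uv[0],uv[1],.012))
E
python3 m2.py
```

```text
profile top [ 35  36  33  34  35  36  51  90 118 134 145 152 158 159 154 147 138 126
 110  81  41  31  32  31  32  32  32  33]
scene [ 15  18  22  19  16  16  22  41  74 106 123 136 147 153 155 156 152 147
 139 129 115  95  69  38  19  12  13  15  19  17  18  16]
45 long ('scene', 'top') [ 0.6202  0.0666 -0.1559] 0.171
45 long ('scene',) [ 0.6172  0.0669 -0.1546] 0.068
45 long ('top',) [ 0.6225  0.0666 -0.1556] 0.055
45 short ('scene', 'top') [ 0.5877 -0.0814 -0.1876] 0.214
45 short ('scene',) [ 0.5844 -0.0814 -0.1923] 0.072
45 short ('top',) [ 0.5897 -0.0814 -0.1953] 0.062
55 long ('scene', 'top') [ 0.6203  0.0665 -0.1585] 0.248
55 long ('scene',) [ 0.616   0.0669 -0.1587] 0.121
55 long ('top',) [ 0.6228  0.0664 -0.1566] 0.089
55 short ('scene', 'top') [ 0.5872 -0.0813 -0.1983] 0.321
55 short ('scene',) [ 0.5828 -0.0811 -0.193 ] 0.142
55 short ('top',) [ 0.59   -0.0813 -0.1978] 0.111
65 long ('scene', 'top') [ 0.6203  0.0665 -0.1607] 0.339
65 long ('scene',) [ 0.614   0.0671 -0.158 ] 0.186
65 long ('top',) [ 0.6226  0.0664 -0.1564] 0.126
65 short ('scene', 'top') [ 0.5872 -0.0814 -0.1959] 0.429
65 short ('scene',) [ 0.5816 -0.0811 -0.1918] 0.217
65 short ('top',) [ 0.5896 -0.081  -0.1931] 0.169
75 long ('scene', 'top') [ 0.6203  0.0664 -0.1563] 0.45
75 long ('scene',) [ 0.6121  0.067  -0.1708] 0.246
75 long ('top',) [ 0.6228  0.0664 -0.1648] 0.183
75 short ('scene', 'top') [ 0.5874 -0.0817 -0.2024] 0.572
75 short ('scene',) [ 0.5794 -0.0814 -0.2083] 0.318
75 short ('top',) [ 0.5896 -0.0816 -0.2152] 0.226
('scene', (294, 218)) [0.5053 0.0062 0.012 ]
('scene', (269, 287)) [ 0.6835 -0.0228  0.012 ]
('top', (275, 146)) [ 0.6867 -0.0288  0.012 ]
('top', (264, 220)) [ 0.5055 -0.0008  0.012 ]
```

The two views agree. Line yaw is −0.1777, and the line passes through (0.596, −0.013). The long post is at (0.620, 0.0666), yaw −0.157, height 0.027, which puts it 83 mm from the line. Next I'll plan the approach, with the jaws along the post and two fingertips on top.

```bash
cat > pl.py <<'E'
from h import *
from scipy.spatial.transform import Rotation as R
YL=-.1777;M=np.array([.596,-.0131]);D=np.array([np.cos(YL),np.sin(YL)]);N=np.array([-D[1],D[0]])
def xy(al,ac): return M+al*D+ac*N
def lc(p): q=np.array(p[:2])-M; return q@D,q@N
def plan(al,ac,z,yaw):
    s=arm.observe();r=R.from_rotvec(s['ee_rot']).as_matrix()
    t=np.r_[xy(al,ac),z];sh=r.T@(t-s['position'])*1000
    cy=np.arctan2(r[1,1],r[0,1]);tw=-((yaw-cy+np.pi/2)%np.pi-np.pi/2)
    print('t',s['clock'],'at al/ac',lc(s['position']),'z',s['position'][2],'yaw',cy,'F',s['force'],'tilt',r[:,2])
    print('shift',sh,'twist',tw);
    print('tool x in al/ac',r[:2,0]@D,r[:2,0]@N,'y',r[:2,1]@D,r[:2,1]@N)
E
python3 - <<'E'
from pl import *
print('post',lc([.6203,.0666]),'short',lc([.5875,-.0814]))
plan(.010,.089,.250,-.157)
E
```

```text
post (np.float64(0.00982907342059929), np.float64(0.08274037294871511)) short (np.float64(0.003706986358724706), np.float64(-0.06872698343544716))
t 0.1 at al/ac (np.float64(-0.4781949589792912), np.float64(0.522453806871521)) z 0.40403083945754814 yaw 1.21490259163203 F [-0.2877  0.5043  0.2205] tilt [-0.0004 -0.0014 -1.    ]
shift [-557.2744 -339.8405  154.5823] twist 1.37190259163203
tool x in al/ac -0.9841654870585009 0.1772520121925915 y 0.17725202618935315 0.9841644970254536
```

Call:
move_arm:
  steps:
    - [-56, -34, 0, 0.14]
    - [-112, -68, 0, 0.28]
    - [-168, -102, 0, 0.42]
    - [-224, -136, 0, 0.56]
    - [-280, -170, 0, 0.7]
    - [-336, -204, 0, 0.84]
    - [-392, -238, 0, 0.98]
    - [-448, -272, 0, 1.12]
    - [-504, -306, 0, 1.26]
    - [-557, -340, 0, 1.372]
    - [-557, -340, 50, 1.372]
    - [-557, -340, 100, 1.372]
    - [-557, -340, 140, 1.372]
    - [-557, -340, 154, 1.372]
    - [-557, -340, 154, 1.372]
  grip: 60

```text
clock: 1.98
position: [0.6213, 0.0732, 0.2505]
ee_rot: [-2.388, -2.04, 0.002]
force: [-0.1, -0.4, -0.2]
width: 0.652
```

```bash
python3 - <<'E'
from pl import *
plan(.010,.0897,.220,-.157)
print(arm.observe()['width'])
for n in V: cv2.imwrite(f"pics/{n}1.png",arm.get_image(n)[:,:,::-1])
a=cv2.imread('pics/scene1.png')[100:380,100:450];cv2.imwrite('pics/s1.png',cv2.resize(a,None,fx=2.1,fy=2.1))
E
```

```text
t 1.975 at al/ac (np.float64(0.009672260882604372), np.float64(0.08939815574504528)) z 0.2504986336682554 yaw -0.1569693432682203 F [-0.0834 -0.4284 -0.1951] tilt [-0.0011 -0.0003 -1.    ]
shift [ 0.3095  0.3671 30.4981] twist 3.06567317798212e-05
tool x in al/ac -0.02072968883435388 0.9997850030666351 y 0.9997845351959095 0.0207291596120704
0.6524606111106273
```

View pics/s1.png

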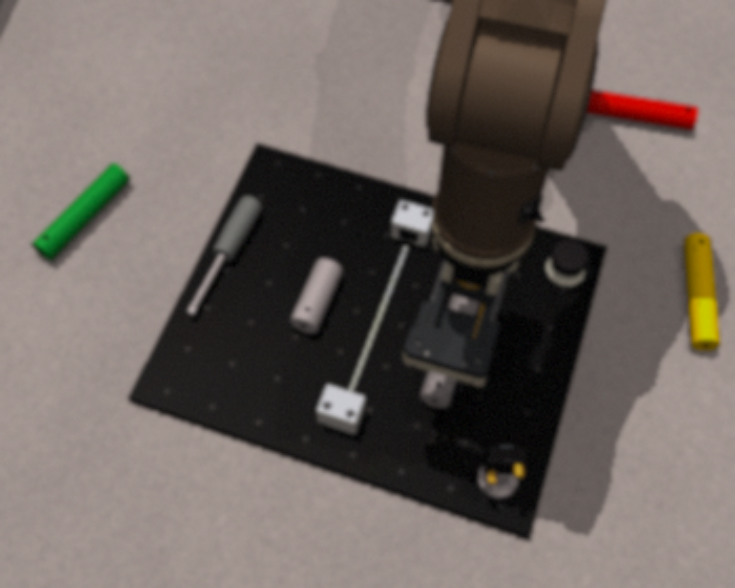

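The picture shows the gripper over the long post, clear of the bystanders. Tool −x points towards the line. I'll descend slowly until it touches.

Call:
move_arm:
  steps:
    - [0.3, 0, 15, 0]
    - [0.3, 0, 26, 0]
    - [0.3, 0, 28, 0]
    - [0.3, 0, 29, 0]
    - [0.3, 0, 30, 0]
    - [0.3, 0, 30, 0]

```text
clock: 2.82
position: [0.6215, 0.0734, 0.2209]
ee_rot: [2.389, 2.04, 0.001]
force: [-0.9, 0.2, -0.3]
width: 0.653
```

Call:
move_arm:
  steps:
    - [0, 0, 0.5, 0]
    - [0, 0, 1, 0]
    - [0, 0, 1.5, 0]
    - [0, 0, 1.5, 0]

```text
clock: 3.32
position: [0.6215, 0.0734, 0.2201]
ee_rot: [2.389, 2.04, 0.001]
force: [-2.4, 0.5, 9.5]
width: 0.651
```

Call:
move_arm:
  steps:
    - [-0.5, 0, 0.3, 0]
    - [-2, 0, 0.3, 0]
    - [-4, 0, 0.3, 0]
    - [-7, 0, 0.3, 0]
    - [-10, 0, 0.3, 0]
    - [-13, 0, 0.3, 0]
    - [-16, 0, 0.3, 0]
    - [-19, 0, 0.3, 0]
    - [-22, 0, 0.3, 0]
    - [-24, 0, 0.3, 0]
    - [-25.5, 0, 0.3, 0]
    - [-26, 0, 0.3, 0]
    - [-26, 0, 0.3, 0]

```text
clock: 4.95
position: [0.6176, 0.0477, 0.22]
ee_rot: [2.389, 2.04, 0.002]
force: [-2.8, -0.4, 10.7]
width: 0.653
```

Call:
move_arm:
  steps:
    - [0, 0, -1, 0]
    - [0, 0, -4, 0]
    - [0, 0, -25, 0]
    - [40, 0, -70, 0]
    - [100, 0, -100, 0]
    - [160, 0, -100, 0]
    - [160, 0, -100, 0]

```text
clock: 5.82
position: [0.6417, 0.2131, 0.3187]
ee_rot: [-2.377, -2.049, -0.004]
force: [-0.2, -0.6, -1.0]
width: 0.654
```

```bash
python3 - <<'E'
from pl import *
plan(.010,.089,.222,-.157)
for n in V: cv2.imwrite(f"pics/{n}2.png",arm.get_image(n)[:,:,::-1])
a=np.hstack([cv2.imread(f'pics/{n}2.png')[90:360,140:410] for n in V]);cv2.imwrite('pics/s2.png',cv2.resize(a,None,fx=1.48,fy=1.48))
E
```

```text
t 5.825 at al/ac (np.float64(0.005004337897771033), np.float64(0.23072746160992086)) z 0.31866901222604516 yaw -0.14784649063985378 F [-0.1978 -0.5844 -0.9722] tilt [-0.      0.0037 -1.    ]
shift [-142.1622    0.8196   96.1549] twist 0.00915350936014625
tool x in al/ac -0.029846761472462867 0.999547940147163 y 0.9995542455470203 0.02984907003466068
```

View pics/s2.png

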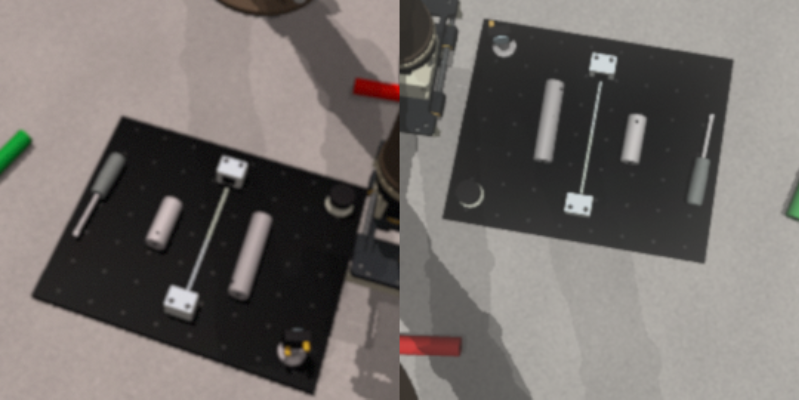

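The views are clear. In the scene half the post is at about (251,255), closer to the line, and in the top half it is at about (549,120). The hole has turned to the side, so it rolled. Next I'll measure it.

```bash
cat > meas.py <<'E'
from pl import *
import sys
def meas(k,al,ac,yaw=-.157,thr=45):
    imgs={n:cv2.imread(f'pics/{n}{k}.png')[:,:,::-1].copy() for n in V}
    p=xy(al,ac)
    for ns in (V,V[:1],V[1:]):
        ms={n:mask_at(imgs[n],proj(n,[p[0],p[1],.04])[0],thr) for n in ns}
        f=lambda p:sum(np.abs(soft(hull(n,p[0],p[1],.027,p[2],.13))-ms[n]).sum()/ms[n].sum() for n in ns)
        x0=[p[0],p[1],yaw];S=np.array([[0,0,0],[.01,0,0],[0,.01,0],[0,0,.1]])+x0
        r=minimize(f,x0,method='Nelder-Mead',options=dict(initial_simplex=S,xatol=1e-5,fatol=1e-5))
        print(ns,'al/ac',np.array(lc(r.x)),'yaw',r.x[2],round(r.fun,3))
if __name__=='__main__': meas(sys.argv[1],*map(float,sys.argv[2:]))
E
python3 meas.py 0 .0098 .083; python3 meas.py 2 .0098 .07
```

```text
('scene', 'top') al/ac [0.0097 0.0827] yaw -0.1569644790298906 0.171
('scene',) al/ac [0.0067 0.0824] yaw -0.15469469242161202 0.068
('top',) al/ac [0.012 0.083] yaw -0.15509356498104834 0.055
('scene', 'top') al/ac [0.0101 0.0693] yaw -0.15705462371242504 0.149
('scene',) al/ac [0.0078 0.0692] yaw -0.15615337849415772 0.046
('top',) al/ac [0.0127 0.0698] yaw -0.1576550011317891 0.059
```

It moved 13.3 mm for 26 mm of fingertip travel, so this is pure rolling. On to the next strokes.

```bash
python3 - <<'E'
from pl import *
plan(.010,.0765,.2235,-.157)
E
```

```text
t 5.925 at al/ac (np.float64(0.006476735321220032), np.float64(0.2245328810388982)) z 0.31843954909299743 yaw -0.1549044976054355 F [ 1.2198 -1.1905 -0.5283] tilt [-0.0006 -0.0005 -1.    ]
shift [-148.0156    0.198    95.0316] twist 0.0020955023945645745
tool x in al/ac -0.02279385027272154 0.9997399928493349 y 0.999740056084646 0.022793525083130494
```

Call:
move_arm:
  steps:
    - [-60, 0, 0, 0]
    - [-110, 0, 20, 0]
    - [-140, 0, 60, 0]
    - [-147, 0, 88, 0]
    - [-147, 0, 93, 0]
    - [-147, 0, 95, 0]
    - [-147, 0, 95, 0]

```text
clock: 6.8
position: [0.6199, 0.061, 0.2249]
ee_rot: [2.388, 2.041, 0.002]
force: [-0.3, -0.0, 0.3]
width: 0.648
```

```bash
python3 - <<'E'
from pl import *
plan(.010,.0763,.2202,-.157)
E
```

```text
t 6.8 at al/ac (np.float64(0.010390677434812636), np.float64(0.07720133435810915)) z 0.2249188370398329 yaw -0.15637926754523018 F [-0.3449 -0.049   0.3062] tilt [ 0.0015  0.0005 -1.    ]
shift [-0.8961 -0.4166  4.7176] twist 0.0006207324547697901
tool x in al/ac -0.021320112493146772 0.9997724615583055 y 0.9997716744977486 0.021319094851852724
```

Call:
move_arm:
  steps:
    - [-0.5, 0, 2.5, 0]
    - [-0.5, 0, 4, 0]
    - [-0.5, 0, 5, 0]
    - [-0.5, 0, 5, 0]
    - [-2, 0, 5, 0]
    - [-4.5, 0, 5, 0]
    - [-7.5, 0, 5, 0]
    - [-10.5, 0, 5, 0]
    - [-13.5, 0, 5, 0]
    - [-16.5, 0, 5, 0]
    - [-19.5, 0, 5, 0]
    - [-22.5, 0, 5, 0]
    - [-25.5, 0, 5, 0]
    - [-27.5, 0, 5, 0]
    - [-28.5, 0, 5, 0]
    - [-28.5, 0, 5, 0]

```text
clock: 8.8
position: [0.6152, 0.0324, 0.22]
ee_rot: [2.389, 2.04, 0.002]
force: [-3.0, 0.8, 10.5]
width: 0.655
```

Call:
move_arm:
  steps:
    - [0, 0, -1.5, 0]
    - [0, 0, -5, 0]
    - [7, 0, -6, 0]
    - [14, 0, -5, 0]
    - [14, 0, -2, 0]
    - [14, 0, -0.5, 0]
    - [14, 0, 0, 0]
    - [14, 0, 0, 0]
    - [12.5, 0, 0, 0]
    - [10, 0, 0, 0]
    - [7, 0, 0, 0]
    - [4, 0, 0, 0]
    - [1, 0, 0, 0]
    - [-2, 0, 0, 0]
    - [-5, 0, 0, 0]
    - [-8, 0, 0, 0]
    - [-11, 0, 0, 0]
    - [-13, 0, 0, 0]
    - [-14, 0, 0, 0]
    - [-14, 0, 0, 0]

```text
clock: 11.3
position: [0.6127, 0.0183, 0.2199]
ee_rot: [-2.389, -2.04, -0.001]
force: [-4.1, -0.3, 14.1]
width: 0.65
```

Call:
move_arm:
  steps:
    - [0, 0, -1.5, 0]
    - [0, 0, -5, 0]
    - [0, 0, -30, 0]
    - [60, 0, -80, 0]
    - [120, 0, -95, 0]
    - [180, 0, -95, 0]
    - [180, 0, -95, 0]
    - [180, 0, -95, 0]

```text
clock: 12.3
position: [0.6407, 0.197, 0.3134]
ee_rot: [2.387, 2.042, -0.001]
force: [0.9, -0.6, 0.6]
width: 0.654
```

```bash
python3 - <<'E'
from pl import *
for n in V: cv2.imwrite(f"pics/{n}3.png",arm.get_image(n)[:,:,::-1])
a=np.hstack([cv2.imread(f'pics/{n}3.png')[90:360,140:410] for n in V]);cv2.imwrite('pics/s3.png',cv2.resize(a,None,fx=1.48,fy=1.48))
from meas import meas
meas(3,.01,.041)
E
```

```text
('scene', 'top') al/ac [0.0106 0.0403] yaw -0.15596134410019252 0.146
('scene',) al/ac [0.0085 0.0401] yaw -0.1580783683416511 0.047
('top',) al/ac [0.0128 0.0405] yaw -0.15364166667627152 0.063
```

View pics/s3.png

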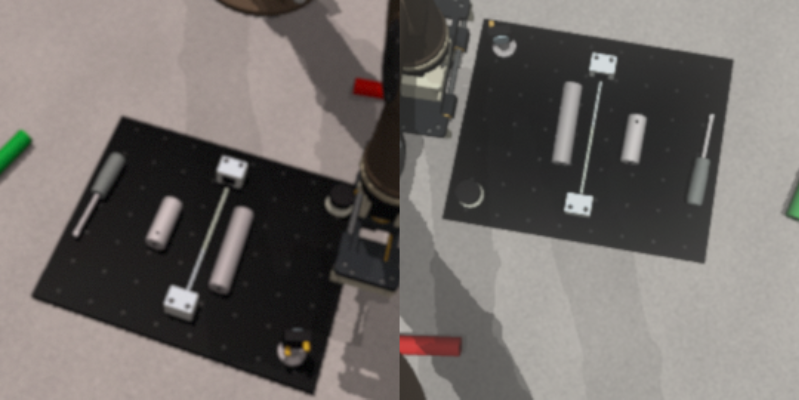

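The post is now at (233,250) in the scene half, 40.3 mm from the line, straight and rolling. Everything else is in place. That leaves three strokes of about 27 mm fingertip travel.

```bash
python3 - <<'E'
from pl import *
plan(.010,.0473,.2242,-.157)
E
```

```text
t 12.4 at al/ac (np.float64(0.007572635118561262), np.float64(0.21199060204599526)) z 0.31363348247846523 yaw -0.1594057620450608 F [-0.5122  0.0644  0.6147] tilt [-0.0005 -0.0015 -1.    ]
shift [-164.5647   -0.5646   89.6959] twist -0.002405762045060822
tool x in al/ac -0.01829357059898346 0.9998313890361111 y 0.9998326372036508 0.018293217011713454
```

Call:
move_arm:
  steps:
    - [-60, 0, 0, 0]
    - [-120, 0, 15, 0]
    - [-155, 0, 50, 0]
    - [-164.5, 0, 82, 0]
    - [-164.5, 0, 88, 0]
    - [-164.5, 0, 90, 0]
    - [-164.5, 0, 90, 0]

```text
clock: 13.28
position: [0.6157, 0.0345, 0.225]
ee_rot: [2.387, 2.041, 0.002]
force: [-0.6, 0.2, -0.3]
width: 0.658
```

```bash
python3 - <<'E'
from pl import *
plan(.010,.0473,.2202,-.157)
E
```

```text
t 13.275 at al/ac (np.float64(0.011008913440493621), np.float64(0.05035315400192381)) z 0.2249658423392355 yaw -0.15616200687848378 F [-0.5612  0.195  -0.2604] tilt [ 0.0017  0.0005 -1.    ]
shift [-3.0341 -1.082   4.762 ] twist 0.0008379931215163339
tool x in al/ac -0.021537460517688328 0.9997677832525103 y 0.9997668142604728 0.021536300995042487
```

Call:
move_arm:
  steps:
    - [-2.5, 0, 2.5, 0]
    - [-2.5, 0, 4, 0]
    - [-2.5, 0, 5, 0]
    - [-2.5, 0, 5, 0]
    - [-4, 0, 5, 0]
    - [-6.5, 0, 5, 0]
    - [-9.5, 0, 5, 0]
    - [-12.5, 0, 5, 0]
    - [-15.5, 0, 5, 0]
    - [-18.5, 0, 5, 0]
    - [-21.5, 0, 5, 0]
    - [-24.5, 0, 5, 0]
    - [-27, 0, 5, 0]
    - [-28.5, 0, 5, 0]
    - [-29.5, 0, 5, 0]
    - [-29.5, 0, 5, 0]

```text
clock: 15.28
position: [0.6108, 0.0048, 0.22]
ee_rot: [2.389, 2.04, 0.002]
force: [-1.9, -0.1, 10.4]
width: 0.653
```

Call:
move_arm:
  steps:
    - [0, 0, -1.5, 0]
    - [0, 0, -5, 0]
    - [7, 0, -6, 0]
    - [13.5, 0, -5, 0]
    - [13.5, 0, -2, 0]
    - [13.5, 0, -0.5, 0]
    - [13.5, 0, 0, 0]
    - [13.5, 0, 0, 0]
    - [12, 0, 0, 0]
    - [9.5, 0, 0, 0]
    - [6.5, 0, 0, 0]
    - [3.5, 0, 0, 0]
    - [0.5, 0, 0, 0]
    - [-2.5, 0, 0, 0]
    - [-5.5, 0, 0, 0]
    - [-8.5, 0, 0, 0]
    - [-11, 0, 0, 0]
    - [-12.5, 0, 0, 0]
    - [-13.5, 0, 0, 0]
    - [-13.5, 0, 0, 0]

```text
clock: 17.77
position: [0.6085, -0.0089, 0.2199]
ee_rot: [-2.389, -2.04, -0.001]
force: [-4.3, 0.5, 14.7]
width: 0.655
```

Call:
move_arm:
  steps:
    - [0, 0, -1.5, 0]
    - [0, 0, -5, 0]
    - [0, 0, -30, 0]
    - [60, 0, -80, 0]
    - [120, 0, -95, 0]
    - [180, 0, -95, 0]
    - [180, 0, -95, 0]
    - [180, 0, -95, 0]

```text
clock: 18.77
position: [0.6364, 0.1699, 0.3134]
ee_rot: [2.387, 2.042, -0.001]
force: [1.1, -1.3, 0.3]
width: 0.652
```

```bash
python3 - <<'E'
from pl import *
for n in V: cv2.imwrite(f"pics/{n}4.png",arm.get_image(n)[:,:,::-1])
a=np.hstack([cv2.imread(f'pics/{n}4.png')[90:360,140:410] for n in V]);cv2.imwrite('pics/s4.png',cv2.resize(a,None,fx=1.48,fy=1.48))
from meas import meas
meas(4,.01,.014)
plan(.010,.0203,.2202,-.157)
E
```

```text
('scene', 'top') al/ac [0.0097 0.0121] yaw -0.15941120583972113 1.392
('scene',) al/ac [0.0097 0.0121] yaw -0.15940628080722524 0.396
('top',) al/ac [0.0137 0.0123] yaw -0.16748827883450054 0.996
t 18.875 at al/ac (np.float64(0.008073194724690374), np.float64(0.18455737664165503)) z 0.31367075568686914 yaw -0.1592902996591195 F [ 0.0488 -0.1065  0.2299] tilt [-0.0005 -0.0015 -1.    ]
shift [-164.119    -1.0778   93.7271] twist -0.0022902996591194213
tool x in al/ac -0.018408962887681478 0.9998293235101541 y 0.9998305245738692 0.01840866006575093
```

View pics/s4.png

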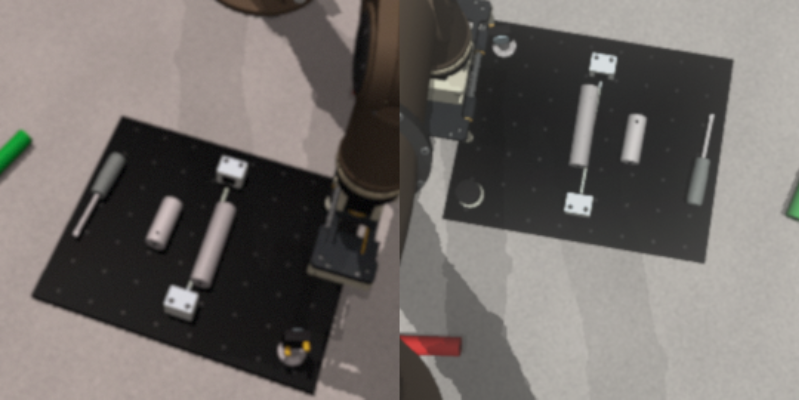

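The post is at (215,245) in the scene half, just beside the line, and its mask merges with the line. A morphological opening should separate them.

```bash
cat >> h.py <<'E'
def mask_at(img,uv,thr=75):
    g=cv2.cvtColor(img,cv2.COLOR_RGB2GRAY);b=(g>thr).astype(np.uint8)
    b=cv2.morphologyEx(b,cv2.MORPH_OPEN,cv2.getStructuringElement(cv2.MORPH_ELLIPSE,(7,7)))
    _,l=cv2.connectedComponents(b,connectivity=4)
    u,v=np.round(uv).astype(int);return (l==l[v,u])&(l[v,u]>0)
E
python3 meas.py 3 .01 .041;python3 meas.py 4 .01 .014
```

```text
('scene', 'top') al/ac [0.0112 0.0404] yaw -0.1552425457331392 0.146
('scene',) al/ac [0.0083 0.04  ] yaw -0.15894034160648907 0.054
('top',) al/ac [0.0128 0.0405] yaw -0.153509093799399 0.058
('scene', 'top') al/ac [0.0125 0.0121] yaw -0.1624752293081607 0.18
('scene',) al/ac [0.0098 0.0121] yaw -0.16072731199816248 0.057
('top',) al/ac [0.014  0.0123] yaw -0.16608299523702874 0.099
```

Call:
move_arm:
  steps:
    - [-60, 0, 0, 0]
    - [-120, 0, 15, 0]
    - [-158, 0, 50, 0]
    - [-168.5, 0, 82, 0]
    - [-168.5, 0, 88, 0]
    - [-168.5, 0, 91, 0]
    - [-168.5, 0, 93, 0]
    - [-168.5, 0, 94.5, 0]
    - [-168.5, 0, 95, 0]
    - [-168.5, 0, 95, 0]

```text
clock: 20.12
position: [0.6107, 0.0032, 0.2201]
ee_rot: [2.388, 2.041, 0.003]
force: [-2.5, 1.5, 7.5]
width: 0.652
```

Call:
move_arm:
  steps:
    - [-1.5, 0, 0, 0]
    - [-4, 0, 0, 0]
    - [-7, 0, 0, 0]
    - [-10, 0, 0, 0]
    - [-13, 0, 0, 0]
    - [-16, 0, 0, 0]
    - [-19, 0, 0, 0]
    - [-21.5, 0, 0, 0]
    - [-23.2, 0, 0, 0]
    - [-24.2, 0, 0, 0]
    - [-24.2, 0, 0, 0]
    - [-24.2, 0, 0, 0]

```text
clock: 21.62
position: [0.6069, -0.0209, 0.2201]
ee_rot: [2.388, 2.04, 0.002]
force: [-1.5, -0.0, 7.2]
width: 0.654
```

Call:
move_arm:
  steps:
    - [0, 0, -1.5, 0]
    - [0, 0, -5, 0]
    - [0, 0, -30, 0]
    - [60, 0, -80, 0]
    - [120, 0, -95, 0]
    - [180, 0, -95, 0]
    - [230, 0, -95, 0]
    - [230, 0, -95, 0]

```text
clock: 22.62
position: [0.6416, 0.2136, 0.3134]
ee_rot: [-2.377, -2.05, -0.003]
force: [-0.5, -1.0, -0.7]
width: 0.655
```

```bash
python3 - <<'E'
from pl import *
for n in V: cv2.imwrite(f"pics/{n}5.png",arm.get_image(n)[:,:,::-1])
a=np.hstack([cv2.imread(f'pics/{n}5.png')[90:360,140:410] for n in V]);cv2.imwrite('pics/s5.png',cv2.resize(a,None,fx=1.48,fy=1.48))
from meas import meas
meas(5,.01,.0)
E
```

```text
('scene', 'top') al/ac [ 0.0113 -0.0001] yaw -0.15681430218990916 0.155
('scene',) al/ac [ 0.0094 -0.0003] yaw -0.15765670414335872 0.056
('top',) al/ac [0.0147 0.0003] yaw -0.15501676394759512 0.071
```

View pics/s5.png

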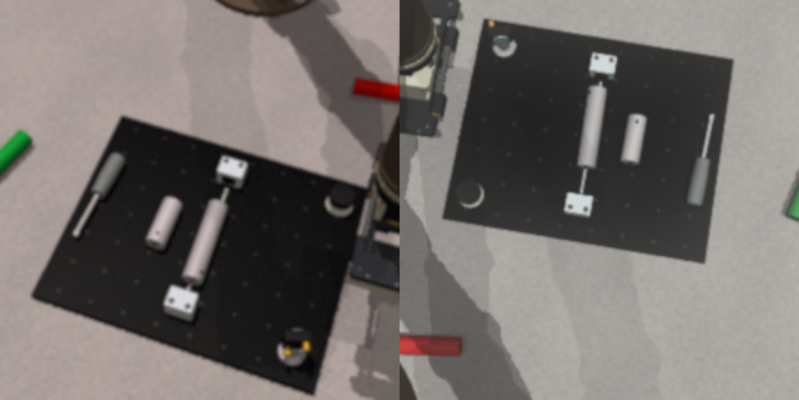

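The post lies over the line at (205,240) in the scene half, with an estimated sideways error of about 0 mm and a skew of 0.02 rad. As a check on the lengthwise middle, I'll use the block tops.

```bash
python3 - <<'E'
from pl import *
c={'top':[(277.6,132.9),(260.9,228.0)],'scene':[(160+438/3.2,165+117/3.2),(160+330/3.2,165+402/3.2)]}
for n in V:
    P=[bp(n,u,.044) for u in c[n]];print(n,[np.array(lc(p)) for p in P],np.linalg.norm(P[0]-P[1]),'mid',np.array(lc((P[0]+P[1])/2)))
print(arm.observe()['force'],arm.observe()['clock'])
E
```

```text
scene [array([-0.118 ,  0.0001]), array([0.1119, 0.0016])] 0.2298477077608517 mid [-0.003   0.0009]
top [array([ 0.1142, -0.0014]), array([-0.1157, -0.0012])] 0.2299162698679657 mid [-0.0007 -0.0013]
[ 0.2507 -1.1054 -0.2787] 22.725
```

Block spacing comes out at 229.9 mm (230 expected) and their middle agrees within 3 mm. The post is about 13 mm off lengthwise (30 allowed) and about 0 mm sideways (5 allowed), so I'm handing in.

```bash
python3 - <<'E'
from cell import arm
print(arm.sign_off())
E
```

```text
the job is handed in; nothing more can be done
None
```

I rolled the long post onto the white line in six short strokes with two fingertips on its top, at about 7–15 N, and handed in at about 23 s. The hand-in gives no verdict, so the results below are from my own last camera checks.

| Check | Measured | Allowed |
|---|---|---|
| Sideways from the line | −0.1 mm (−0.3 scene view, +0.3 top view) | 5 mm |
| Lengthwise from the middle | 11–14 mm | 30 mm |
| Skew to the line | 0.02 rad | 0.1 rad |

- **Rolling:** the post moved half as far as the fingertips (26 mm of fingertip travel gave 13.3 mm on the first stroke), and its end hole visibly turned. It rolled rather than skidded.
- **Other things:** the short post, mirror mount, jar and driver look unmoved. I compared them by eye in the pictures and did not measure them again.
- **Arm:** it was withdrawn clear of everything, with a wrist force of about 1 N.
- **Disagreements:** the two views differ by about 5 mm on the post's lengthwise position, and by about 2 mm on the line's middle. Both are small against the 30 mm allowed.

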